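# Stand up the fallen pot and hold the torch on it

### The arm

A 6-joint arm with a two-finger parallel gripper is mounted at the origin on the work surface. World frame = base frame: x ahead of the robot, y to its left, z up, the work surface at z = 0. Lengths are in mm, angles in rad, forces in N, time in s.
With the tool pointing down it reaches from about 350 to 875 mm from the base axis. Payload 4.2 kg.
Tool frame: the origin (TCP) lies midway between the tips of the shut fingers; the grasp point (between the pads) lies 19 mm behind it (arm.tcp_to_grasp is the distance from the TCP to the grasp point, in mm); z points along the fingers, y is the line along which they close (so a half turn about z gives the same grasp; the last joint's range is limited). The gripper opens to 85 mm and grips with 20 to 120 N. Pads are 22 mm wide; open, the fingers measure 114 mm over their backs; the gripper's body (76 mm by 85 mm) begins 54 mm behind the grasp point. The pads swing forward as they close: fully open they stand 13 mm farther back than shut.
Start: joints at [-0.848, 0.385, 0.008, 0, -1.194, -0.259], TCP at [279.605, -558.946, 231.312] pointing down, gripper open.
Joint ranges: [-3.14, 3.14], [-1.21, 2.06], [-1.07, 1.41], [-3.16, 2.05], [-2.99, -0.16], [-3.1, 3.1]. Speed limits (rad/s): [2.79, 2.79, 3.14, 3.14, 3.14, 3.14].

### API

Orientations are given as a unit quaternion [x, y, z, w].
In Python, from bench import arm gives the robot as it stands.
- The arm moves only by the tool arm_command, never from a script. Its argument "rows" is a list of rows, each a list of 2 entries, a list of its own where there are three numbers: the shift along the tool's x, y, z as a fraction of full scale, then the turn, a rotation vector about the tool's x, y, z as a fraction of full scale. In form: [[[x, y, z], [wx, wy, wz]], ...]. A call has 1 to 5 rows; each row is the pose to reach, as a shift and turn from the pose commanded when the call began, along the tool's axes at that moment, turning the shorter way round; what a row does not reach only later rows make up. Full scale, the value 1, is 0.25 m for a shift and 180 degrees for a turn. A row lasts 1/10 s, in which the tool goes at most 50 mm and 8.59 degrees, less where a joint would pass 70% of its speed; a pose out of reach is approached as far as the arm can. A call with a number of a shift or a turn outside -1 to 1 is refused whole. A call with a gripper value outside its range is refused whole. "grip" is the opening, from 0 (shut) to 1 (fully open), set as the call begins (left out, the last holds). The fingers move at their own pace and stop on an object; the grip force is fixed at half the most. Time passes only in rows, so rows that repeat a pose let the fingers close. It gives the time, the measured TCP pose, the force, the opening and the grip force at its end, in the units of the state.
- arm.read_state(): the state, without advancing time (a new reading comes with each control period).
- arm.get_image(name): name is "side" or "top" or "wrist"; returns (picture, depth): 480x640x3 uint8, blue, green, red; 480x640 float32, mm along the optical axis (not along the pixel's ray), 0 where there is no reading.
- arm.camera_info(name): a dict with "fx", "fy", "cx", "cy" (pixels), "k1" (the pictures are not rectified: a ray, as slopes to the right and down, at radius r is drawn at 1 + k1 r^2 times it, then the intrinsics apply), "extrinsics" (4x4, takes a point from camera to world coordinates). Camera axes: x right, y down, z forward; pixel columns grow to the right and rows downward; lengths in mm; the calibration is good to about 2 mm. A picture is of the moment at which its call begins: read the wrist's pose just before it. camera_info takes no time and is no camera call; for the wrist camera it gives the pose at the moment of the call.
- arm.job_done(): hands the job in; it is judged then, once.
Trained networks look in the newest picture that a camera, given by its name, has taken for a name from the list of things; names that differ only in an ending like _2 or _b are one class to them, and where a whole thing is asked for, a point or a joint stands for the part that bears it (a point fixed in the world has none). Each returns a list of dicts, best first, with "score" (0 to 1); they miss things now and then, are a little off and sometimes report something else, mostly with a low value. They report only what shows in the picture. A call takes as long as a camera call. They do not tell look-alikes from the thing itself.
- arm.spot_in(camera, query): "position" ([column, row] in pixels, amid what is visible of it).
The state is a dict: "clock": time; "joints": joint angles; "joint_vel": joint speeds; "joint_efforts": joint torques, N m; "position": TCP position; "ee_rot": TCP orientation; "contact_force": force on the tool from outside, world axes, zero at the start; "wrist_torque": the same for the moment, N m; "gripper_width": finger opening in mm; "grasp_force": force on a finger pad.
Only numpy, scipy, OpenCV 4.12 (cv2) and the standard library are available. Lean on these libraries where they do the work, as an engineer would, in place of code of your own. Each camera call takes 0.05 s, during which the arm holds its last target. There are 200 camera calls.

### The job

One of the turned pots in the curing lane has fallen over: stand it upright on the lane in the gap where it lies and let go of it. Then draw the yellow inspection torch out of its black cradle, turn it so that it slants about halfway between upright and level with its lens pointing down at the middle of that pot from about a hand's width away, and finish while still holding it there, raised, still and clear of everything. Leave the other pots, the cradle and everything else on the bench as they are.

Things in the scene. Friction and masses are not known exactly. Their poses are not given: they have to be found in the camera images.
- pot: fallen turned pot, dark brown, 0.1-0.2 kg: straight twelve-sided body 54 mm across flats, 62 mm high, then a domed lid and knob (18 mm), 86 mm in all. Origin on its axis 40 mm above its underside; z from underside to knob. It lies on the lane floor, axis 30 mm above the table, knob roughly to the lane's +y. The pots share three places 140 mm apart, in any order. Leaning under 30 degrees with its edge on the lane it settles upright.
- pot_b: neighbour pot, standing upright in the lane, medium brown: straight twelve-sided body 54 mm across flats, 62 mm high, then a domed lid and knob (18 mm), 86 mm in all. Origin on its axis 40 mm above its underside; z from underside to knob.
- pot_c: neighbour, like pot_b: straight twelve-sided body 54 mm across flats, 62 mm high, then a domed lid and knob (18 mm), 86 mm in all. Origin on its axis 40 mm above its underside; z from underside to knob.
- lane: fixed shallow green-floored lane with wooden rails, 460 mm long along its y axis, 76 mm wide; floor 3 mm above the table; along each long edge a rail 6 mm wide, its top 7 mm above the table, 64 mm clear between the rails. Origin at table height in the middle; z up.
- torch: torch, a round rod 150 mm long, 0.1-0.22 kg: aluminium head 34 mm across for 30 mm from the lens, narrowing over 15 mm to a yellow handle 26 mm across (45 to 140 mm from the lens), then a 10 mm black tail cap 23 mm across. Origin at the centre of the lens face; z from lens to tail (beam along -z). It stands loosely, lens down, in the cradle, lens 6 mm above the table, upper 90 mm showing.
- cradle: fixed black square upright sleeve, 50 x 50 mm outside, 40 x 40 mm inside, rim 66 mm above the table, inner floor 6 mm above the table, on a grey foot 90 x 70 mm. Origin under its centre at table height; z up. The torch lifts straight out after 60 mm.
- tin: bystander: brass-coloured round tin with a pale top, 76 mm diameter, 45 mm high. Origin at its underside
- glue: bystander: white glue bottle with orange cap, 58 mm diameter, 120 mm high. Origin at its underside
- sander: bystander: cork sanding block, 100 x 60 x 30 mm. Origin at its underside
- bowl: bystander: wooden bowl, 110 mm diameter, 50 mm high. Origin at its underside
- chisel: bystander: small hand tool with light wooden handle lying on the table, 240 mm long along its x axis, about 30 mm thick. Origin at its underside, near mid-length
Mind the look-alikes: they are no part of the job. Leave any green look-alike of the pot_b alone.

How it is judged:
By the outcome, as a careful person would: the job done as asked, in the order asked, and still so for the second after the job is handed in, while the arm keeps its last pose, push and grip.
It also fails if it takes over 61 s, if anything falls off the work surface, if the arm or the gripper's body presses on something with over 40 N, if the wrist force passes 120 N, or if a joint passes its speed limit or range.

## Working session

There is one attempt and no reset: what is moved stays moved. The work goes in short steps, Python scripts to look and compute and a tool call to move; the robot and the scene stay as the last step left them, time stands still between calls to the robot, and variables do not carry over. Pictures are saved under pics/ and viewed, at most 10 in all, crops included, and the job is handed in when it is done.

Besides the shell and the picture viewer there is one more tool, called after "Call:" in YAML: its name, and indented under it one key for each argument. arm_command: Moves the arm, as the interface text tells. Shift numbers are shares of 0.25 m and turn numbers shares of 180 degrees, none past 1 either way. Its arguments: {"type":"object","properties":{"rows":{"type":"array","items":{"type":"array"}},"grip":{"type":"number"}},"required":["rows"]}

```bash
ls; mkdir -p pics; cat > h.py <<'E'
import numpy as np, cv2
from scipy.spatial.transform import Rotation as R
from bench import arm
def px2w(info,depth,uv,d=None,z=None):
    K=np.array([[info['fx'],0,info['cx']],[0,info['fy'],info['cy']],[0,0,1.]])
    s=cv2.undistortPoints(np.array([[uv]],float),K,np.array([info['k1'],0,0,0.]))[0,0]
    T=np.array(info['extrinsics']); r=T[:3,:3]@np.array([s[0],s[1],1])
    if z is not None: d=(z-T[2,3])/r[2]
    if d is None: d=float(depth[int(round(uv[1])),int(round(uv[0]))])
    return T[:3,3]+r*d
def cloud(info,depth):
    K=np.array([[info['fx'],0,info['cx']],[0,info['fy'],info['cy']],[0,0,1.]])
    v,u=np.mgrid[0:480,0:640]
    s=cv2.undistortPoints(np.stack([u,v],-1).reshape(-1,1,2).astype(float),K,np.array([info['k1'],0,0,0.]))[:,0]
    T=np.array(info['extrinsics']); d=depth.reshape(-1,1)
    P=np.c_[s,np.ones(len(s))]*d@T[:3,:3].T+T[:3,3]
    P[d[:,0]==0]=np.nan
    return P.reshape(480,640,3)
def rows(target_p,target_R):
    """shift (fractions) and turn (fractions) from present measured pose"""
    s=arm.read_state(); Rc=R.from_quat(s['ee_rot'])
    return (Rc.inv().apply(np.array(target_p)-s['position'])/250).round(4),((Rc.inv()*target_R).as_rotvec()/np.pi).round(4)
E
python3 - <<'E'
from h import *
s=arm.read_state(); print(s)
for n in ('top','side'):
    i=arm.camera_info(n); im,d=arm.get_image(n); cv2.imwrite(f'pics/{n}0.png',im); np.save(f'{n}d.npy',d); P=cloud(i,d)
    print(n,i['fx'],np.round(i['extrinsics'],2).tolist())
    for q in ('pot','lane','torch','cradle'):
        for r in arm.spot_in(n,q)[:5]:
            u=r['position']; print(q,round(r['score'],2),np.round(u),np.round(px2w(i,d,u)))
E
```

```text
pics
{'clock': 0.0, 'joints': array([-8.48390185e-01,  3.85602211e-01,  6.60453692e-03, -5.24223690e-04,
       -1.19400457e+00, -2.58567935e-01]), 'joint_vel': array([-0.0005419 ,  0.0005728 , -0.00094064,  0.00099964, -0.00064882,
       -0.00086103]), 'joint_efforts': array([ 2.42714596e-03, -3.92289519e+01,  1.88401508e+01,  4.18636590e+00,
       -4.67875347e-03, -2.77917870e-06]), 'position': array([ 279.35145413, -558.42966898,  230.18195831]), 'ee_rot': array([-2.29751401e-01,  9.73248693e-01,  1.08768244e-03, -3.04658935e-04]), 'contact_force': array([-0.54825075, -0.07442599,  0.00119373]), 'wrist_torque': array([-0.06314337,  0.05393094, -0.03337007]), 'grasp_force': 0.0, 'gripper_width': 85.23619657510554}
top 444.00022541664964 [[-0.01, -0.98, 0.18, 382.53], [-1.0, 0.01, -0.01, 18.43], [0.01, -0.18, -0.98, 1041.46], [0.0, 0.0, 0.0, 1.0]]
pot 0.97 [323. 171.] [739.  -4.  65.]
pot 0.91 [239. 220.] [620. 186.  74.]
pot 0.73 [358. 238.] [581. -81.  55.]
pot 0.63 [296. 229.] [598.  58.  85.]
pot 0.59 [456. 192.] [ 679. -301.   86.]
lane 0.78 [287. 238.] [596.  83.   0.]
torch 0.67 [482. 315.] [ 406. -323.  128.]
cradle 0.85 [464. 314.] [ 409. -310.   57.]
cradle 0.61 [286. 243.] [582.  84.   2.]
side 609.7470131640453 [[-0.84, -0.3, 0.44, -163.1], [-0.54, 0.48, -0.69, 1173.04], [-0.0, -0.82, -0.57, 1011.4], [0.0, 0.0, 0.0, 1.0]]
pot 0.69 [271. 232.] [743.  22.  46.]
pot 0.68 [270. 280.] [607. 213.  57.]
pot 0.59 [304. 258.] [589.  81.  50.]
lane 0.85 [294. 275.] [608. 105.   3.]
lane 0.31 [367. 288.] [395.  81.  32.]
torch 0.79 [434. 193.] [ 397. -320.  116.]
cradle 0.58 [432. 222.] [ 390. -311.   24.]
cradle 0.15 [342. 238.] [558. -65.  43.]
```

View pics/top0.png

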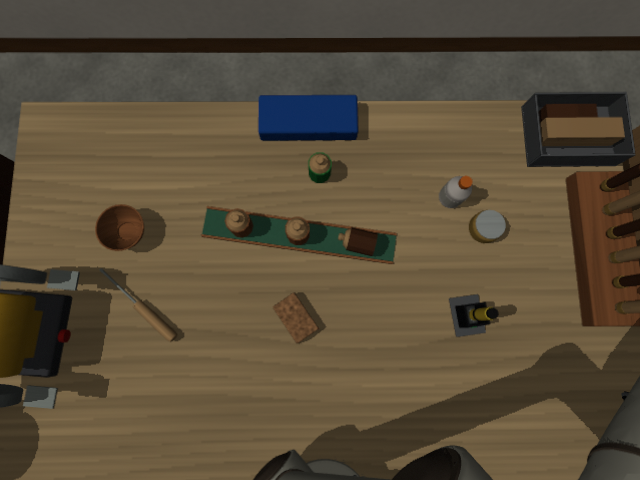

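View pics/side0.png

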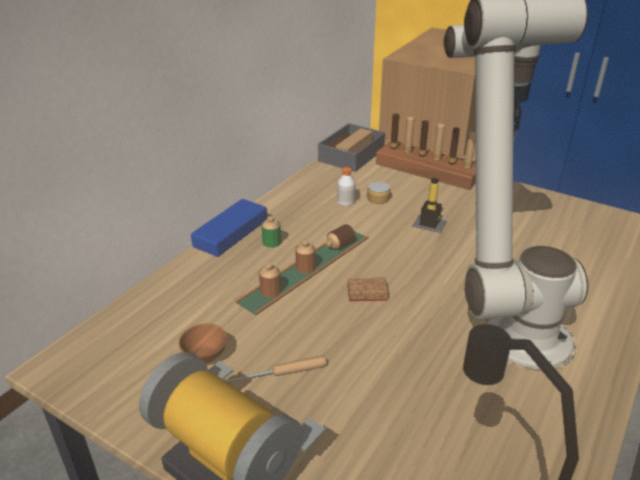

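The top picture shows the lane with upright pots at (238,222) and (297,230), and the dark fallen pot at (360,240) with its knob toward (342,237), which is +y. A green look-alike stands off the lane at (320,168). The torch tail is at (491,313), in the cradle at (468,314). The side picture agrees: fallen pot at (341,236), green one at (271,232), torch at (434,190).

Candidates for the pot are (238,222), (297,230), (360,240) and the green one at (320,168). I choose (360,240), which is dark and lying down. Next I measure it and check it in a close wrist view.

```bash
cat > m1.py <<'E'
from h import *
im=cv2.imread('pics/top0.png'); d=np.load('topd.npy'); i=arm.camera_info('top'); P=cloud(i,d)
z=P[...,2]; 
b,g,r=[im[...,k].astype(int) for k in range(3)]
m=(g>r+15)&(g>b)&(z<12)&(np.abs(P[...,0]-600)<90)
Q=P[m]; (cx,cy),(w,h),a=cv2.minAreaRect(Q[:,:2].astype(np.float32)); print('lane',cx,cy,w,h,a,len(Q),np.median(Q[:,2]))
bx=cv2.boxPoints(((cx,cy),(w,h),a)); e=max(((bx[1]-bx[0]),(bx[2]-bx[1])),key=np.linalg.norm); e=e/np.linalg.norm(e); e*=np.sign(e[1]); print('dir',e)
n=np.array([-e[1],e[0]])
inl=(z>12)&(np.abs((P[...,:2]-[cx,cy])@n)<40)&(np.abs((P[...,:2]-[cx,cy])@e)<240)
s=(P[inl][:,:2]-[cx,cy])@e; t=(P[inl][:,:2]-[cx,cy])@n; zz=z[inl]
for lo in range(-240,240,10):
    k=(s>=lo)&(s<lo+10)
    if k.sum()>3: print(lo,k.sum(),'zmax %.0f t %.0f..%.0f'%(zz[k].max(),t[k].min(),t[k].max()))
for n_,c,rad in (('torch',(406,-323),60),):
    k=(np.linalg.norm(P[...,:2]-c,axis=-1)<rad)&(z>100); print(n_,k.sum(),P[k].mean(0),P[k].min(0),P[k].max(0))
E
python3 m1.py
```

```text
lane 602.7158203125 55.41630554199219 459.324951171875 62.59573745727539 81.19139099121094 2944 2.4072414306227756
dir [0.15313426 0.98820543]
-190 6 zmax 52 t -21..-8
-180 94 zmax 59 t -25..29
-170 108 zmax 60 t -26..28
-160 106 zmax 59 t -26..28
-150 106 zmax 60 t -27..27
-140 105 zmax 60 t -28..26
-130 104 zmax 61 t -30..25
-120 93 zmax 58 t -25..24
-110 46 zmax 49 t -21..16
-100 17 zmax 40 t -11..3
-30 50 zmax 70 t -16..15
-20 109 zmax 79 t -24..23
-10 123 zmax 93 t -28..25
0 120 zmax 93 t -27..26
10 97 zmax 79 t -26..23
20 46 zmax 72 t -20..16
110 130 zmax 78 t -19..20
120 125 zmax 87 t -28..25
130 137 zmax 92 t -27..26
140 102 zmax 91 t -29..26
150 71 zmax 77 t -24..22
160 19 zmax 70 t -13..37
torch 239 [ 408.82803296 -328.97698471  140.09728218] [ 396.58349026 -345.44575217  100.4073127 ] [ 421.8351355  -320.90244765  159.28371081]
```

```bash
python3 - <<'E'
from h import *
print(R.from_quat(arm.read_state()['ee_rot']).as_matrix().round(3)); i=arm.camera_info('wrist'); s=arm.read_state()
Rc=R.from_quat(s['ee_rot']); T=np.array(i['extrinsics']); print('cam in tool',Rc.inv().apply(T[:3,3]-s['position']),(Rc.inv().as_matrix()@T[:3,:3]).round(2), i['fx'])
E
```

```text
[[-0.894 -0.447 -0.   ]
 [-0.447  0.894  0.   ]
 [-0.     0.    -1.   ]]
cam in tool [  67.74619476   -0.54622384 -143.70582311] [[-0.   -0.96 -0.27]
 [ 1.   -0.   -0.  ]
 [ 0.   -0.27  0.96]] 359.398497561625
```

Call:
arm_command:
  rows:
    - [[-0.86,0.51,0],[0,0,-0.2]]
    - [[-0.86,0.51,0],[0,0,-0.2]]
    - [[-0.86,0.51,0],[0,0,-0.2]]
    - [[-0.86,0.51,0],[0,0,-0.2]]
    - [[-0.86,0.51,0],[0,0,-0.2]]
  grip: 1

```text
clock: 1.0
position: [415.6, -347.0, 231.6]
ee_rot: [-0.521, 0.854, -0.0, 0.0]
contact_force: [1.1, -0.4, 0.7]
gripper_width: 85.7
grasp_force: 0.0
```

```bash
cat >> h.py <<'E'
LC=np.array([602.7,55.4]); e=np.array([0.153,0.988,0]); n=np.array([-0.988,0.153,0])
def lanept(s,t,z): return np.r_[LC+s*e[:2]+t*n[:2],z]
def Rdown(xdir,theta=0.):
    """tool z down, tool x along xdir; then tilted by theta deg: tool z swings toward -xdir"""
    x=np.array(xdir,float); x/=np.linalg.norm(x); z=np.array([0,0,-1.]); y=np.cross(z,x)
    return R.from_rotvec(np.radians(theta)*y)*R.from_matrix(np.c_[x,y,z])
E
python3 - <<'E'
from h import *
print(arm.read_state()['position'],arm.read_state()['joints'].round(2)); print(rows(lanept(-145,0,200),Rdown(-e)))
E
```

```text
[ 415.63170729 -347.04155864  231.64029821] [-0.4   0.24 -0.2   0.   -1.13 -0.08]
(array([-1.2237, -0.1114,  0.1266]), array([-0.0002, -0.    , -0.1025]))
```

Call:
arm_command:
  rows:
    - [[-0.98,-0.09,0.1],[0,0,-0.1025]]
    - [[-0.98,-0.09,0.1],[0,0,-0.1025]]
    - [[-0.98,-0.09,0.1],[0,0,-0.1025]]
    - [[-0.98,-0.09,0.1],[0,0,-0.1025]]
    - [[-0.98,-0.09,0.1],[0,0,-0.1025]]

```text
clock: 1.5
position: [548.6, -139.6, 206.5]
ee_rot: [-0.65, 0.76, -0.0, 0.0]
contact_force: [0.8, -0.9, 0.1]
gripper_width: 85.3
grasp_force: 0.0
```

Call:
arm_command:
  rows:
    - [[-0.32,-0.04,0.02],[0,0,0]]
    - [[-0.32,-0.04,0.02],[0,0,0]]
    - [[-0.32,-0.04,0.02],[0,0,0]]
    - [[-0.32,-0.04,0.02],[0,0,0]]

```text
clock: 1.9
position: [570.1, -63.6, 201.2]
ee_rot: [-0.65, 0.76, 0.0, -0.0]
contact_force: [0.1, 0.4, -0.5]
gripper_width: 85.2
grasp_force: 0.0
```

```bash
cat > m2.py <<'E'
from h import *
import sys
f=sys.argv[1]
s=arm.read_state(); i=arm.camera_info('wrist'); im,d=arm.get_image('wrist'); cv2.imwrite(f'pics/{f}.png',im)
print(s['position'],s['joints'].round(2))
P=cloud(i,d)
S=(P[...,:2]-LC)@e[:2]; T=(P[...,:2]-LC)@n[:2]; z=P[...,2]
k=(np.abs(T)<45)&(S<-60)&(S>-230)&(z>22)
print('z',np.percentile(z[k],[50,95,99]))
for lo in range(-200,-60,10):
    q=k&(S>=lo)&(S<lo+10)
    if q.sum()>10: print(lo,q.sum(),'zmax %.0f t %.1f..%.1f'%(np.percentile(z[q],99),*np.percentile(T[q],[1,99])))
q=k&(z>45); print('S range top flat',np.percentile(S[q],[1,99]), 'body S',np.percentile(S[k],[0.5,99.5]))
g=(np.abs(T)<50)&(z<10)&(im[...,1].astype(int)>im[...,2].astype(int)+15)
print('lane t',np.percentile(T[g],[1,99]),'z',np.median(z[g]))
E
python3 m2.py w1
```

```text
[570.07038893 -63.55989449 201.24452427] [ 0.17  0.32 -0.17  0.   -1.08 -0.33]
z [283.85389001 300.86558254 302.39552239]
-190 141 zmax 59 t -24.0..8.6
-180 836 zmax 59 t -24.2..28.1
-170 812 zmax 59 t -25.3..27.4
-160 798 zmax 59 t -26.6..26.6
-150 8776 zmax 303 t -23.7..42.9
-140 24386 zmax 297 t -41.1..44.2
-130 3913 zmax 284 t -44.9..20.8
-120 1830 zmax 282 t -44.8..19.0
-110 159 zmax 50 t -13.1..12.5
-100 85 zmax 41 t -13.1..3.1
S range top flat [-175.62329977 -114.3250663 ] body S [-179.03974054 -105.85828401]
lane t [-30.95297309  30.54293306] z 4.088088812943596
```

View pics/w1.png

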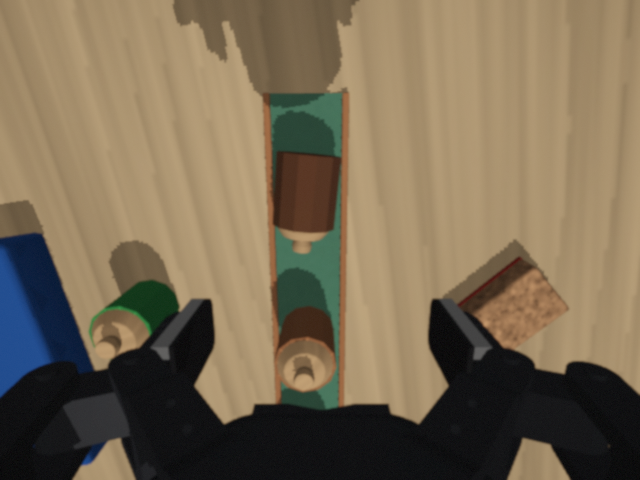

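The wrist picture shows the dark pot lying in the lane at (307,193), knob at (302,246). Its standing neighbour is at (305,355) and the green look-alike at (130,315), off the lane. The choice is confirmed, so I approach with a 38° tilt.

```bash
cat >> h.py <<'E'
A=e-0.09*n; A/=np.linalg.norm(A)
def go(g,Rt,off=24,back=0): # g: grasp point
    z=Rt.apply([0,0,1]); return rows(np.array(g)+z*(off-back),Rt)
E
python3 - <<'E'
from h import *
Rt=Rdown(-A,38); print(Rt.as_matrix().round(2))
print(go(lanept(-143,-1,33),Rt,back=75))
E
```

```text
[[-0.19 -0.97 -0.15]
 [-0.76  0.24 -0.6 ]
 [ 0.62  0.   -0.79]]
(array([-0.047 , -0.0717,  0.5125]), array([-0.0091,  0.2109,  0.0267]))
```

Call:
arm_command:
  rows:
    - [[-0.047,-0.0717,0.5125],[-0.0091,0.2109,0.0267]]
    - [[-0.047,-0.0717,0.5125],[-0.0091,0.2109,0.0267]]
    - [[-0.047,-0.0717,0.5125],[-0.0091,0.2109,0.0267]]
    - [[-0.047,-0.0717,0.5125],[-0.0091,0.2109,0.0267]]
    - [[-0.047,-0.0717,0.5125],[-0.0091,0.2109,0.0267]]

```text
clock: 2.45
position: [589.0, -56.0, 71.2]
ee_rot: [-0.582, 0.743, -0.202, -0.26]
contact_force: [-0.3, -0.4, 0.1]
gripper_width: 85.5
grasp_force: 0.0
```

Call:
arm_command:
  rows:
    - [[0,0,0],[0,0,0]]
    - [[0,0,0],[0,0,0]]

```text
clock: 2.65
position: [589.5, -56.3, 73.2]
ee_rot: [-0.582, 0.746, -0.2, -0.256]
contact_force: [-0.7, -0.4, 0.4]
gripper_width: 85.5
grasp_force: 0.0
```

```bash
python3 - <<'E'
from h import *
Rt=Rdown(-A,38); s=arm.read_state(); print(s['joints'].round(2),s['contact_force'])
print(go(lanept(-143,-1,33),Rt))
E
```

```text
[ 0.4   0.63 -0.38  0.59 -1.08 -1.07] [-0.73363442 -0.40874052  0.41800935]
(array([-0.0017,  0.0008,  0.2985]), array([ 0.0003,  0.0006, -0.0005]))
```

Call:
arm_command:
  rows:
    - [[-0.001,0,0.08],[0,0,0]]
    - [[-0.001,0,0.16],[0,0,0]]
    - [[-0.001,0,0.23],[0,0,0]]
    - [[-0.001,0,0.298],[0,0,0]]
    - [[-0.001,0,0.298],[0,0,0]]

```text
clock: 3.15
position: [576.8, -102.4, 14.4]
ee_rot: [-0.581, 0.746, -0.199, -0.257]
contact_force: [0.5, -0.5, 0.3]
gripper_width: 85.5
grasp_force: 0.0
```

Call:
arm_command:
  rows:
    - [[0,0,0],[0,0,0]]
    - [[0,0,0],[0,0,0]]
    - [[0,0,0],[0,0,0]]
    - [[0,0,0],[0,0,0]]
    - [[0,0,0],[0,0,0]]
  grip: 0

```text
clock: 3.65
position: [579.7, -99.2, 15.9]
ee_rot: [-0.582, 0.745, -0.202, -0.256]
contact_force: [-0.1, 0.3, 6.1]
gripper_width: 52.8
grasp_force: 63.3
```

Call:
arm_command:
  rows:
    - [[0,0,0],[0,0,0]]
    - [[0,0,0],[0,0,0]]
    - [[0,0,0],[0,0,0]]
    - [[0,0,0],[0,0,0]]
    - [[0,0,0],[0,0,0]]

```text
clock: 4.15
position: [579.8, -99.2, 15.9]
ee_rot: [-0.582, 0.745, -0.202, -0.256]
contact_force: [0.8, 0.5, 6.3]
gripper_width: 52.8
grasp_force: 63.3
```

```bash
python3 - <<'E'
from h import *
s=arm.read_state(); print(s['position'],s['contact_force'],s['gripper_width'],s['grasp_force'])
Rt=Rdown(-A,38); g=s['position']-24*R.from_quat(s['ee_rot']).apply([0,0,1]); print('grasp',g,((g[:2]-LC)@e[:2],(g[:2]-LC)@n[:2]))
# lift 60 straight up; then intermediate th=0, then th=-52 with grasp at z 33+60..
print(go(g+[0,0,60],Rt))
E
```

```text
[579.75967272 -99.20714249  15.88288743] [0.8213244  0.52779173 6.33494494] 52.77093672522486 63.27005561503029
grasp [583.25962957 -84.85191356  34.79525651] (np.float64(-141.54326727504494), np.float64(-2.2514567910072785))
(array([ 0.1478, -0.0004, -0.1891]), array([-0.0008,  0.    , -0.0003]))
```

Call:
arm_command:
  rows:
    - [[0.074,0,-0.095],[0,0,0]]
    - [[0.148,0,-0.189],[0,0,0]]
    - [[0.222,0,-0.284],[0,0,0]]
    - [[0.222,0,-0.284],[0,0,0]]

```text
clock: 4.55
position: [580.9, -98.4, 107.7]
ee_rot: [-0.582, 0.746, -0.202, -0.252]
contact_force: [0.6, 0.7, -1.7]
gripper_width: 52.7
grasp_force: 63.3
```

```bash
python3 - <<'E'
from h import *
s=arm.read_state(); print(s['position'],s['contact_force'],s['gripper_width'],s['grasp_force'])
g=s['position']-24*R.from_quat(s['ee_rot']).apply([0,0,1]); print('grasp',g)
for th in (-2,):
  print(go(g,Rdown(-A,th)))
E
```

```text
[580.90382368 -98.3884288  107.72920984] [ 0.56807087  0.71077891 -1.68072023] 52.74432277181339 63.34684576468135
grasp [584.29223438 -84.10583192 126.71673468]
(array([-0.0613,  0.0007, -0.0221]), array([-0.0023, -0.2206, -0.0004]))
```

Call:
arm_command:
  rows:
    - [[-0.012,0,-0.002],[0,-0.045,0]]
    - [[-0.024,0,-0.005],[0,-0.09,0]]
    - [[-0.036,0,-0.01],[0,-0.135,0]]
    - [[-0.048,0,-0.015],[0,-0.18,0]]
    - [[-0.061,0,-0.022],[-0.002,-0.2206,0]]

```text
clock: 5.05
position: [581.7, -83.9, 99.0]
ee_rot: [-0.615, 0.788, 0.013, 0.012]
contact_force: [0.0, -1.3, -1.8]
gripper_width: 53.3
grasp_force: 63.2
```

Call:
arm_command:
  rows:
    - [[-0.012,0,-0.002],[0,-0.045,0]]
    - [[-0.024,0,-0.005],[0,-0.09,0]]
    - [[-0.036,0,-0.01],[0,-0.135,0]]
    - [[-0.048,0,-0.015],[0,-0.18,0]]
    - [[-0.061,0,-0.022],[0,-0.2206,0]]

```text
clock: 5.55
position: [586.3, -70.3, 105.2]
ee_rot: [-0.574, 0.738, 0.221, 0.28]
contact_force: [-0.5, 0.2, -2.2]
gripper_width: 52.9
grasp_force: 63.2
```

```bash
python3 - <<'E'
from h import *
s=arm.read_state(); print(s['position'],s['joints'].round(2),s['contact_force'],s['gripper_width'],s['grasp_force'])
g=s['position']-24*R.from_quat(s['ee_rot']).apply([0,0,1]); print('grasp',g, R.from_quat(s['ee_rot']).as_matrix().round(2))
print(go(lanept(-141,0,100),Rdown(-A,-52)))
im,d=arm.get_image('side'); cv2.imwrite('pics/s1.png',cv2.resize(im[170:320,230:430],(800,600)))
E
```

```text
[586.26768394 -70.31404638 105.17882841] [-0.27  0.54 -0.01 -0.8  -1.19  0.4 ] [-0.54985087  0.21081037 -2.24409581] 52.85871812140224 63.236605359370515
grasp [582.44204359 -85.82852422 123.08596256] [[-0.19 -0.97  0.16]
 [-0.72  0.24  0.65]
 [-0.67  0.   -0.75]]
(array([0.0398, 0.0065, 0.0715]), array([ 0.0002, -0.057 , -0.0019]))
```

View pics/s1.png

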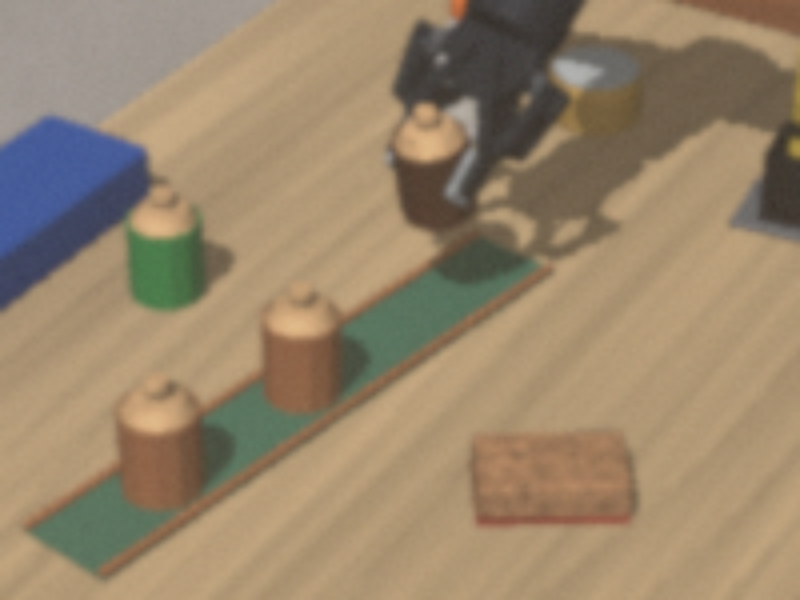

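The crop shows the dark pot in the gripper at (430,165), nearly upright above the free end of the lane. The neighbours at (300,350) and (160,440) are undisturbed.

Call:
arm_command:
  rows:
    - [[0.06,0.006,0.04],[0,-0.03,0]]
    - [[0.06,0.006,0.04],[0,-0.057,-0.002]]
    - [[0.06,0.006,0.04],[0,-0.057,-0.002]]
    - [[0.06,0.006,0.04],[0,-0.057,-0.002]]

```text
clock: 6.0
position: [583.1, -74.3, 87.0]
ee_rot: [-0.555, 0.709, 0.269, 0.341]
contact_force: [0.6, -0.2, -1.5]
gripper_width: 52.9
grasp_force: 63.3
```

```bash
python3 - <<'E'
from h import *
s=arm.read_state(); print(R.from_quat(s['ee_rot']).as_matrix().round(2))
g=s['position']-24*R.from_quat(s['ee_rot']).apply([0,0,1]); print('grasp',g,((g[:2]-LC)@e[:2],(g[:2]-LC)@n[:2]))
print(go(lanept(-146,0,48),Rdown(-A,-52)), R.from_quat(s['ee_rot']).inv().apply([0,0,-4])/250)
i=arm.camera_info('side'); im,d=arm.get_image('side'); P=cloud(i,d)
b=P[(np.linalg.norm(P[...,:2]-g[:2],axis=-1)<60)&(P[...,2]>50)&(P[...,2]<75)]
print(len(b), np.percentile(b,[1,50],axis=0) if len(b) else '')
E
```

```text
[[-0.15 -0.97  0.19]
 [-0.6   0.24  0.76]
 [-0.78  0.   -0.62]]
grasp [578.64344153 -92.54566587 101.89190282] (np.float64(-149.85097132408183), np.float64(1.1321928863270614))
(array([ 0.158 , -0.0041,  0.1466]), array([ 0.001 , -0.0026, -0.0004])) [ 1.25272255e-02 -4.72986994e-05  9.95320971e-03]
84 [[ 550.96391847 -107.13589412   58.37023036]
 [ 564.90623279  -66.56622899   66.95298362]]
```

Call:
arm_command:
  rows:
    - [[0.05,0,0.047],[0,0,0]]
    - [[0.1,0,0.094],[0,0,0]]
    - [[0.14,-0.004,0.13],[0,-0.002,0]]
    - [[0.157,-0.004,0.145],[0,-0.002,0]]
    - [[0.157,-0.004,0.145],[0,-0.002,0]]

```text
clock: 6.55
position: [584.5, -70.1, 32.9]
ee_rot: [-0.554, 0.708, 0.272, 0.344]
contact_force: [-0.5, 0.4, -0.8]
gripper_width: 53.3
grasp_force: 63.3
```

Call:
arm_command:
  rows:
    - [[0.0032,0,0.0025],[0,0,0]]
    - [[0.0063,0,0.005],[0,0,0]]
    - [[0.0063,0,0.005],[0,0,0]]

```text
clock: 6.85
position: [585.4, -70.7, 33.1]
ee_rot: [-0.554, 0.707, 0.271, 0.345]
contact_force: [0.0, 0.4, -2.0]
gripper_width: 53.2
grasp_force: 63.3
```

Call:
arm_command:
  rows:
    - [[0.0032,0,0.0025],[0,0,0]]
    - [[0.0063,0,0.005],[0,0,0]]
    - [[0.0063,0,0.005],[0,0,0]]

```text
clock: 7.15
position: [585.1, -70.5, 30.6]
ee_rot: [-0.554, 0.707, 0.271, 0.345]
contact_force: [1.3, 1.0, -2.3]
gripper_width: 53.0
grasp_force: 63.3
```

Call:
arm_command:
  rows:
    - [[0.0032,0,0.0025],[0,0,0]]
    - [[0.0063,0,0.005],[0,0,0]]
    - [[0.0063,0,0.005],[0,0,0]]

```text
clock: 7.45
position: [585.1, -70.4, 28.4]
ee_rot: [-0.554, 0.707, 0.271, 0.345]
contact_force: [-0.7, 0.9, -0.8]
gripper_width: 53.2
grasp_force: 63.3
```

```bash
python3 - <<'E'
from h import *
i=arm.camera_info('side'); im,d=arm.get_image('side'); cv2.imwrite('pics/s2.png',cv2.resize(im[200:260,300:400],(800,480),interpolation=cv2.INTER_CUBIC))
print(arm.read_state()['contact_force'])
E
```

```text
[ 0.23722886 -0.35243955 -1.19571837]
```

View pics/s2.png

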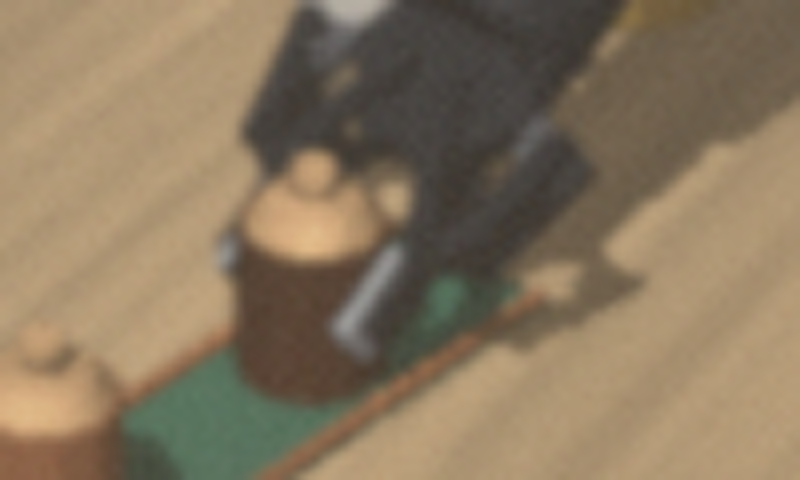

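The crop shows the dark pot upright between the rails at (310,290), just at the floor. I keep lowering until it makes contact.

Call:
arm_command:
  rows:
    - [[0.0032,0,0.0025],[0,0,0]]
    - [[0.0063,0,0.005],[0,0,0]]
    - [[0.0063,0,0.005],[0,0,0]]

```text
clock: 7.8
position: [585.3, -70.5, 27.8]
ee_rot: [-0.554, 0.707, 0.271, 0.346]
contact_force: [-1.4, -1.5, 5.0]
gripper_width: 52.8
grasp_force: 63.9
```

Call:
arm_command:
  rows:
    - [[0.0032,0,0.0025],[0,0,0]]
    - [[0.0032,0,0.0025],[0,0,0]]

```text
clock: 8.0
position: [585.3, -70.4, 27.8]
ee_rot: [-0.555, 0.706, 0.272, 0.346]
contact_force: [-2.0, -1.5, 9.1]
gripper_width: 53.0
grasp_force: 64.3
```

Call:
arm_command:
  rows:
    - [[0,0,0],[0,0,0]]
    - [[0,0,0],[0,0,0]]
    - [[0,0,0],[0,0,0]]
    - [[0,0,0],[0,0,0]]
    - [[0,0,0],[0,0,0]]
  grip: 1

```text
clock: 8.5
position: [585.1, -70.3, 25.3]
ee_rot: [-0.554, 0.707, 0.271, 0.345]
contact_force: [-0.2, 0.6, 0.2]
gripper_width: 85.3
grasp_force: 0.0
```

Call:
arm_command:
  rows:
    - [[0,0,0],[0,0,0]]
    - [[0,0,-0.05],[0,0,0]]
    - [[0,0,-0.15],[0,0,0]]
    - [[0,0,-0.3],[0,0,0]]
    - [[0,0,-0.45],[0,0,0]]

```text
clock: 9.0
position: [563.4, -157.9, 95.8]
ee_rot: [-0.554, 0.707, 0.271, 0.345]
contact_force: [1.1, 0.1, 0.3]
gripper_width: 85.6
grasp_force: 0.0
```

Call:
arm_command:
  rows:
    - [[0,0,-0.2],[0,0,0]]
    - [[-0.2,0,-0.4],[0,0.045,0]]
    - [[-0.2,0,-0.5],[0,0.09,0]]
    - [[-0.2,0,-0.6],[0,0.14,0]]
    - [[-0.2,0,-0.6],[0,0.18,0]]

```text
clock: 9.5
position: [544.5, -245.7, 232.5]
ee_rot: [-0.608, 0.777, 0.098, 0.134]
contact_force: [-0.8, 0.1, -1.3]
gripper_width: 85.2
grasp_force: 0.0
```

```bash
cat > m3.py <<'E'
from h import *
s=arm.read_state(); print(s['position'],s['joints'].round(2))
i=arm.camera_info('top'); im,d=arm.get_image('top'); cv2.imwrite('pics/top1.png',im); P=cloud(i,d)
S=(P[...,:2]-LC)@e[:2]; T=(P[...,:2]-LC)@n[:2]; z=P[...,2]
for c in (-141,0,140):
    k=(np.abs(T)<40)&(np.abs(S-c)<50)&(z>80)&(z<100); kk=(np.abs(T)<40)&(np.abs(S-c)<50)&(z>30)&(z<100)
    print(c,k.sum(),kk.sum(),'knob',S[k].mean(),T[k].mean(),z[k].max() if k.any() else 0,'body',np.percentile(S[kk],[1,99]),np.percentile(T[kk],[1,99]))
k=(np.linalg.norm(P[...,:2]-[408,-325],axis=-1)<60)
q=k&(z>148)&(z<170); print('tail',q.sum(),P[q].mean(0),P[q].min(0),P[q].max(0))
q=k&(z>58)&(z<74); print('rim',q.sum(),cv2.minAreaRect(P[q][:,:2].astype(np.float32)))
q=k&(z>100)&(z<145); print('mid',q.sum(),P[q].mean(0))
I=arm.camera_info('side'); im2,D=arm.get_image('side'); Q=cloud(I,D)
k=(np.linalg.norm(Q[...,:2]-[408,-325],axis=-1)<60); Z=Q[...,2]
for a,b in ((152,165),(130,150),(110,130),(90,110),(70,90)):
    q=k&(Z>a)&(Z<b); 
    if q.any(): print('side',a,q.sum(),Q[q].mean(0).round(1),Q[q].min(0).round(1),Q[q].max(0).round(1))
q=k&(Z>60)&(Z<70); print('rim side',q.sum(),cv2.minAreaRect(Q[q][:,:2].astype(np.float32)))
cv2.imwrite('pics/mix.png',np.vstack([cv2.resize(im2[180:300,230:470],(800,400),interpolation=cv2.INTER_CUBIC)]))
E
python3 m3.py
```

```text
[ 544.46018307 -245.70748617  232.47472132] [-0.34  0.38  0.1  -0.34 -1.32  0.18]
-141 52 522 knob -140.33159305195815 -1.7618423225202877 90.6265846148558 body [-166.4396462  -114.35100805] [-28.05266308  24.84752849]
0 49 515 knob 1.1498233435246645 -1.245675619563114 91.8979353726096 body [-25.36266879  26.29058068] [-27.22942491  25.16583115]
140 52 533 knob 137.6740180740547 -0.22772483079594272 92.47413192727572 body [111.11004481 162.88591314] [-26.71600128  25.77168392]m3.py:9: RuntimeWarning: Mean of empty slice.
  q=k&(z>148)&(z<170); print('tail',q.sum(),P[q].mean(0),P[q].min(0),P[q].max(0))
  ret = um.true_divide(
Traceback (most recent call last):
  File "m3.py", line 9, in <module>
    q=k&(z>148)&(z<170); print('tail',q.sum(),P[q].mean(0),P[q].min(0),P[q].max(0))
                                                           ~~~~~~~~^^^
ValueError: zero-size array to reduction operation minimum which has no identity
```

The pot stands at lane position −140, with its knob top at 91 mm like its neighbours. Now to the torch.

```bash
python3 - <<'E'
from h import *
Rt=Rdown(-e,0); print(rows([408,-325,270],Rt))
E
```

```text
(array([ 0.3791,  0.4502, -0.2961]), array([-0.0072,  0.1056, -0.0264]))
```

Call:
arm_command:
  rows:
    - [[0.379,0.45,-0.296],[-0.0072,0.1056,-0.0264]]
    - [[0.379,0.45,-0.296],[-0.0072,0.1056,-0.0264]]
    - [[0.379,0.45,-0.296],[-0.0072,0.1056,-0.0264]]
    - [[0.379,0.45,-0.296],[-0.0072,0.1056,-0.0264]]
    - [[0.379,0.45,-0.296],[-0.0072,0.1056,-0.0264]]

```text
clock: 10.05
position: [405.3, -326.3, 265.9]
ee_rot: [-0.649, 0.761, 0.006, 0.002]
contact_force: [0.2, 0.4, 0.1]
gripper_width: 85.2
grasp_force: 0.0
```

```bash
cat > m4.py <<'E'
from h import *
s=arm.read_state(); print(s['position'],s['joints'].round(2))
def an(name,i,im,d):
    P=cloud(i,d); z=P[...,2]; k=(np.linalg.norm(P[...,:2]-[408,-325],axis=-1)<60)
    for a,b in ((150,165),(135,150),(120,135),(100,120),(80,100)):
        q=k&(z>a)&(z<b)
        if q.sum()>5: print(name,a,q.sum(),P[q].mean(0).round(1),np.percentile(P[q],2,axis=0).round(1),np.percentile(P[q],98,axis=0).round(1))
    q=k&(z>60)&(z<70)
    if q.sum()>10: print('rim',q.sum(),cv2.minAreaRect(P[q][:,:2].astype(np.float32)))
i=arm.camera_info('wrist'); im,d=arm.get_image('wrist'); cv2.imwrite('pics/w2.png',im); an('wrist',i,im,d)
an('top0',arm.camera_info('top'),None,np.load('topd.npy')); an('side0',arm.camera_info('side'),None,np.load('sided.npy'))
E
python3 m4.py
```

```text
[ 405.26816041 -326.3305388   265.85383004] [-0.37  0.19 -0.18 -0.01 -1.21  0.22]
wrist 150 777 [ 408.9 -336.8  156.7] [ 398.9 -346.8  152.2] [ 418.9 -326.3  158.3]
wrist 135 220 [ 407.2 -344.   144.7] [ 396.6 -348.6  135.4] [ 421.1 -332.4  149. ]
wrist 120 89 [ 406.8 -346.3  127.7] [ 396.8 -348.9  120.6] [ 418.3 -338.2  134.9]
wrist 100 110 [ 407.  -346.1  110. ] [ 396.7 -348.8  100.1] [ 418.8 -338.1  119.6]
wrist 80 111 [ 407.1 -346.    89.8] [ 396.3 -349.2   80.2] [ 420.6 -337.1   99.3]
rim 884 ((409.3572082519531, -335.97601318359375), (50.143646240234375, 50.11319351196289), 7.394885540008545)
top0 150 109 [ 409.2 -333.8  154.4] [ 398.4 -343.8  151.3] [ 419.9 -323.6  157.7]
top0 135 51 [ 408.4 -325.2  143.7] [ 396.6 -332.9  135.6] [ 420.3 -321.8  149.5]
top0 120 36 [ 408.2 -325.3  127. ] [ 396.8 -332.9  120.5] [ 421.3 -321.5  133.5]
top0 100 43 [ 408.9 -324.4  110.5] [ 397.1 -331.5  101.7] [ 420.4 -321.2  119.7]
top0 80 44 [ 408.3 -324.1   90.2] [ 397.6 -330.6   81.2] [ 420.8 -320.5   99.1]
rim 198 ((409.4147033691406, -334.1343688964844), (49.71522521972656, 50.78103256225586), 7.484960079193115)
side0 150 28 [ 404.9 -331.9  153.1] [ 395.4 -344.4  150.1] [ 416.4 -322.2  156.9]
side0 135 45 [ 403.6 -326.9  142.6] [ 391.9 -339.2  135.4] [ 416.8 -317.4  149.6]
side0 120 42 [ 402.3 -325.   126.7] [ 393.1 -338.3  120.3] [ 416.2 -317.   134.7]
side0 100 49 [ 403.3 -324.4  109.7] [ 392.8 -336.6  101.1] [ 416.9 -314.3  118.2]
side0 80 53 [ 402.7 -325.2   89.2] [ 392.7 -340.4   80.5] [ 419.  -315.2   99.2]
rim 96 ((405.03668212890625, -329.9370422363281), (51.26237487792969, 57.57562255859375), 6.71505880355835)
```

View pics/w2.png

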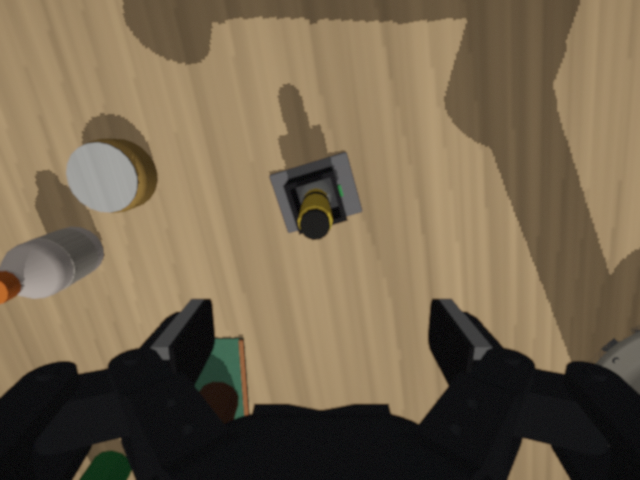

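The wrist picture shows the black torch tail at (315,222) above the cradle at (316,192). The tin (105,175) and the glue bottle (55,262) are clear of it. The torch stands upright on its axis at about (409, −335.5).

```bash
python3 - <<'E'
from h import *
Rt=Rdown(-e,0); print(rows([409,-335.5,190],Rt),rows([409,-335.5,99],Rt))
E
```

```text
(array([ 0.0391, -0.0187,  0.2999]), array([ 0.0022,  0.0038, -0.0015])) (array([ 0.0435, -0.0212,  0.6638]), array([ 0.0022,  0.0038, -0.0015]))
```

Call:
arm_command:
  rows:
    - [[0.039,-0.019,0.28],[0,0,0]]
    - [[0.039,-0.019,0.28],[0,0,0]]
    - [[0.039,-0.019,0.28],[0,0,0]]
    - [[0.039,-0.019,0.28],[0,0,0]]

```text
clock: 10.5
position: [410.5, -335.4, 194.3]
ee_rot: [-0.65, 0.76, 0.007, 0.001]
contact_force: [0.5, 0.6, 0.5]
gripper_width: 85.2
grasp_force: 0.0
```

```bash
python3 - <<'E'
from h import *
Rt=Rdown(-e,0); print(arm.read_state()['position'],rows([409,-335.5,99],Rt))
E
```

```text
[ 410.47811635 -335.38005977  194.28684916] (array([0.0056, 0.0023, 0.3811]), array([ 0.0029,  0.0036, -0.0007]))
```

Call:
arm_command:
  rows:
    - [[0.003,0.0023,0.1],[0.003,0.0036,0]]
    - [[0.003,0.0023,0.2],[0.003,0.0036,0]]
    - [[0.003,0.0023,0.3],[0.003,0.0036,0]]
    - [[0.003,0.0023,0.38],[0.003,0.0036,0]]
    - [[0.003,0.0023,0.38],[0.003,0.0036,0]]

```text
clock: 11.0
position: [408.1, -334.1, 98.3]
ee_rot: [-0.65, 0.76, 0.001, -0.0]
contact_force: [-0.3, -0.2, -0.8]
gripper_width: 84.9
grasp_force: 0.0
```

Call:
arm_command:
  rows:
    - [[0,0,0],[0,0,0]]
    - [[0,0,0],[0,0,0]]
    - [[0,0,0],[0,0,0]]
    - [[0,0,0],[0,0,0]]
    - [[0,0,0],[0,0,0]]
  grip: 0

```text
clock: 11.5
position: [408.5, -334.8, 100.4]
ee_rot: [-0.65, 0.76, -0.001, 0.0]
contact_force: [-1.7, 0.9, 5.2]
gripper_width: 24.9
grasp_force: 58.6
```

Call:
arm_command:
  rows:
    - [[0,0,0],[0,0,0]]
    - [[0,0,0],[0,0,0]]
    - [[0,0,0],[0,0,0]]
    - [[0,0,0],[0,0,0]]
    - [[0,0,0],[0,0,0]]

```text
clock: 12.0
position: [408.5, -334.8, 100.4]
ee_rot: [-0.65, 0.76, -0.001, 0.0]
contact_force: [-1.9, 1.3, 6.6]
gripper_width: 24.7
grasp_force: 58.6
```

Call:
arm_command:
  rows:
    - [[0,0,-0.06],[0,0,0]]
    - [[0,0,-0.14],[0,0,0]]
    - [[0,0,-0.24],[0,0,0]]
    - [[0,0,-0.36],[0,0,0]]
    - [[0,0,-0.48],[0,0,0]]

```text
clock: 12.5
position: [407.6, -334.1, 219.6]
ee_rot: [-0.65, 0.76, 0.001, 0.0]
contact_force: [0.2, -0.0, -1.5]
gripper_width: 24.7
grasp_force: 58.9
```

Call:
arm_command:
  rows:
    - [[0,0,-0.12],[0,0,0]]
    - [[0,0,-0.24],[0,0,0]]
    - [[0,0,-0.24],[0,0,0]]
    - [[0,0,-0.24],[0,0,0]]

```text
clock: 12.9
position: [407.9, -334.1, 279.0]
ee_rot: [-0.65, 0.76, -0.0, 0.001]
contact_force: [-0.4, 0.0, -2.5]
gripper_width: 24.7
grasp_force: 59.0
```

```bash
cat > m5.py <<'E'
from h import *
s=arm.read_state(); p=s['position']; Rc=R.from_quat(s['ee_rot']); print(p,s['contact_force'],s['gripper_width'])
# torch points in tool frame, slices along tool z
for n_ in ('side','top'):
    i=arm.camera_info(n_); im,d=arm.get_image(n_); cv2.imwrite(f'pics/t_{n_}_{s["clock"]:.1f}.png',im); P=cloud(i,d).reshape(-1,3); P=P[~np.isnan(P[:,0])]
    L=Rc.inv().apply(P-p); cam=Rc.inv().apply(np.array(i['extrinsics'])[:3,3]-p)
    L=L[(np.hypot(L[:,0],L[:,1])<35)&(L[:,2]>5)&(L[:,2]<130)]
    print(n_,'camdir',(cam/np.linalg.norm(cam)).round(2))
    for a in range(5,130,10):
        q=L[(L[:,2]>=a)&(L[:,2]<a+10)]
        if len(q)>4: print(a,len(q),q.mean(0).round(1),np.percentile(q,3,axis=0).round(0),np.percentile(q,97,axis=0).round(0))
E
python3 m5.py
```

```text
[ 407.86765786 -334.08565937  278.98763857] [-0.37349359  0.04252415 -2.54253776] 24.693585200613715
side camdir [-0.79  0.45 -0.41]
5 30 [-6.7  6.4 10.2] [-15.  -5.   6.] [ 7. 15. 14.]
15 34 [-6.3  6.9 20.2] [-15.  -9.  15.] [ 8. 17. 25.]
25 32 [-8.1  6.1 30.5] [-16.  -7.  25.] [ 1. 16. 35.]
35 25 [-8.4  5.8 40.4] [-16.  -8.  36.] [ 3. 16. 45.]
45 33 [-8.   7.6 49.6] [-17.  -7.  46.] [ 5. 17. 54.]
55 42 [-10.3   7.3  59.8] [-21.  -8.  55.] [ 7. 18. 64.]
65 38 [-11.5   7.3  69.4] [-22.  -9.  65.] [ 3. 18. 75.]
75 38 [-9.1  8.9 80.1] [-21.  -5.  76.] [ 7. 20. 85.]
85 35 [-10.9   7.5  89.8] [-19.  -9.  85.] [ 3. 19. 95.]
top camdir [-0.41  0.09 -0.91]
```

```bash
cat > m6.py <<'E'
from h import *
Rt=Rdown(-e,-45); z=Rt.apply([0,0,1]); C=lanept(-140.3,-1,45); tcp=C-194.4*z; print(z.round(2),tcp.round(1),arm.read_state()['position'],arm.read_state()['joints'].round(2),rows(tcp,Rt))
E
python3 m6.py
```

```text
[ 0.11  0.7  -0.71] [ 561.2 -219.2  182.5] [ 407.24269879 -333.87510121  277.49880704] [-0.38  0.19 -0.15 -0.   -1.23  0.22] (array([-0.5483, -0.5377,  0.3799]), array([ 0.0003, -0.2495, -0.0011]))
```

Call:
arm_command:
  rows:
    - [[-0.08,-0.08,0.0],[0,-0.04,0]]
    - [[-0.18,-0.18,0.05],[0,-0.08,0]]
    - [[-0.28,-0.28,0.12],[0,-0.12,0]]
    - [[-0.38,-0.38,0.2],[0,-0.16,0]]
    - [[-0.46,-0.45,0.28],[0,-0.2,0]]

```text
clock: 13.5
position: [538.5, -237.3, 207.5]
ee_rot: [-0.618, 0.722, 0.202, 0.237]
contact_force: [-0.3, -0.7, -1.0]
gripper_width: 24.9
grasp_force: 59.1
```

```bash
python3 m6.py
```

```text
[ 0.11  0.7  -0.71] [ 561.2 -219.2  182.5] [ 538.54041244 -237.2621071   207.54619386] [-0.48  0.49  0.19 -0.6  -1.51  0.43] (array([-0.0094, -0.0783,  0.1314]), array([-0.0005, -0.0483, -0.0005]))
```

Call:
arm_command:
  rows:
    - [[-0.005,-0.04,0.05],[0,-0.025,0]]
    - [[-0.009,-0.07,0.1],[0,-0.042,0]]
    - [[-0.009,-0.07,0.1],[0,-0.042,0]]
    - [[-0.009,-0.07,0.1],[0,-0.042,0]]
    - [[-0.009,-0.07,0.1],[0,-0.042,0]]

```text
clock: 14.0
position: [556.8, -224.9, 191.1]
ee_rot: [-0.604, 0.706, 0.24, 0.282]
contact_force: [0.2, 0.1, -1.5]
gripper_width: 24.4
grasp_force: 59.1
```

```bash
python3 m6.py; python3 m5.py; cp pics/t_side*.png /tmp; python3 - <<'E'
import cv2,glob
f=sorted(glob.glob('pics/t_side_*.png'))[-1]; cv2.imwrite('pics/fin.png',cv2.resize(cv2.imread(f)[140:320,230:470],(800,600),interpolation=cv2.INTER_CUBIC))
E
```

```text
[ 0.11  0.7  -0.71] [ 561.2 -219.2  182.5] [ 556.77703592 -224.89715989  191.1311874 ] [-0.5   0.56  0.23 -0.7  -1.56  0.47] (array([ 0.0056, -0.0138,  0.0425]), array([-0.0008, -0.0085, -0.0001]))
[ 556.77703592 -224.89715989  191.1311874 ] [ 0.22623562  0.14517299 -1.53034227] 24.369299078408453
side camdir [-0.84  0.52  0.16]
5 32 [-5.9  6.1  9.6] [-13.  -5.   5.] [10. 15. 15.]
15 35 [-5.8  6.9 20.2] [-12.  -7.  16.] [ 2. 17. 24.]
25 31 [-6.4  7.6 30.5] [-18.  -7.  26.] [ 7. 16. 35.]
35 31 [-6.3  6.7 40.4] [-14.  -6.  36.] [ 4. 15. 45.]
45 28 [-5.   6.8 50. ] [-12.  -5.  46.] [ 3. 15. 54.]
55 35 [-8.2  7.5 59.9] [-15.  -8.  55.] [ 3. 17. 65.]
65 41 [-8.9  8.2 69.9] [-19. -11.  66.] [ 2. 21. 75.]
75 42 [-8.3  8.3 79.6] [-18. -10.  75.] [ 7. 20. 84.]
85 40 [-9.5  7.3 89.9] [-19. -11.  85.] [ 6. 20. 95.]
95 16 [-2.2  5.9 96.1] [-16. -10.  95.] [15. 22. 97.]
top camdir [-0.82  0.23 -0.52]
5 60 [-9.3  1.1 10.3] [-13. -12.   6.] [-0. 12. 14.]
15 56 [-9.3  1.8 20.4] [-14. -12.  15.] [-1. 12. 25.]
25 48 [-9.2  2.2 29.9] [-13. -10.  25.] [-3. 11. 35.]
35 60 [-8.6  1.8 40. ] [-13. -11.  35.] [ 2. 12. 45.]
45 58 [-9.4  1.6 50.4] [-15. -12.  46.] [ 0. 12. 54.]
55 81 [-10.    2.4  60.2] [-16. -15.  55.] [ 1. 15. 65.]
65 63 [-11.9   2.7  69.9] [-17. -15.  65.] [-2. 15. 74.]
75 62 [-11.9   2.   80. ] [-17. -15.  76.] [-2. 15. 85.]
85 58 [-12.2   1.6  89.6] [-17. -16.  85.] [-3. 15. 94.]
```

View pics/fin.png

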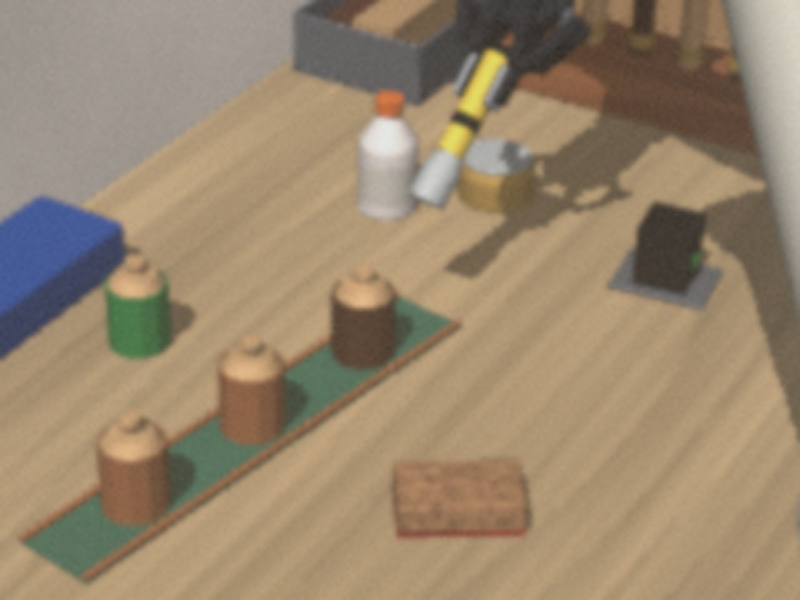

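The crop shows all three pots upright, with the restored one at (363,318). The torch slants from the gripper with its lens at (433,190), aimed at the pot, and the cradle at (670,245) is empty. One small final correction remains.

Call:
arm_command:
  rows:
    - [[0.003,-0.007,0.02],[0,-0.004,0]]
    - [[0.006,-0.014,0.042],[0,-0.008,0]]
    - [[0.006,-0.014,0.042],[0,-0.008,0]]
    - [[0.006,-0.014,0.042],[0,-0.008,0]]
    - [[0.006,-0.014,0.042],[0,-0.008,0]]

```text
clock: 14.6
position: [561.4, -219.3, 181.8]
ee_rot: [-0.6, 0.702, 0.248, 0.291]
contact_force: [0.4, -0.3, -1.3]
gripper_width: 24.7
grasp_force: 59.1
```

Call:
arm_command:
  rows:
    - [[0,0,0],[0,0,0]]
    - [[0,0,0],[0,0,0]]
    - [[0,0,0],[0,0,0]]
    - [[0,0,0],[0,0,0]]
    - [[0,0,0],[0,0,0]]

```text
clock: 15.1
position: [561.4, -219.2, 181.9]
ee_rot: [-0.6, 0.702, 0.248, 0.291]
contact_force: [0.3, -0.9, -1.8]
gripper_width: 24.9
grasp_force: 59.1
```

```bash
python3 m6.py; python3 -c "
from h import *
s=arm.read_state(); print(abs(s['joint_vel']).max(),s['contact_force'],s['gripper_width'])
C=lanept(-140.3,-1,45); Rc=R.from_quat(s['ee_rot']); l=Rc.inv().apply(C-s['position']); print('miss',l[:2],'dist',l[2]-94.4)
if np.hypot(*l[:2])<6 and abs(l[2]-194.4)<8: print(arm.job_done())"
```

```text
[ 0.11  0.7  -0.71] [ 561.2 -219.2  182.5] [ 561.40782618 -219.24936987  181.88130562] [-0.5   0.58  0.23 -0.73 -1.56  0.48] (array([-0.0016,  0.0009, -0.0016]), array([-0.0008,  0.    , -0.0004]))
0.0012674916811625573 [ 0.26599676 -0.91956646 -1.78624391] 24.94937732290669
miss [-0.39156689  0.6894672 ] dist 99.59088469655038
the job is handed in; nothing more can be done
None
```

The job is handed in at about 15 s on the clock: the fallen pot stands upright in its gap, and the torch is held still at 45°, aimed at the pot's middle from about 100 mm.

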